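# Cover the studio pan and slide it away under the riser

### The arm

A 7-joint arm with a two-finger parallel gripper is mounted at the origin on the work surface. World frame = base frame: x ahead of the robot, y to its left, z up, the work surface at z = 0. Lengths are in m, angles in rad, forces in N, time in s.
With the tool pointing down it reaches from about 0.4 to 0.85 m from the base axis. Payload 10.4 kg.
Tool frame: the origin (TCP) lies midway between the tips of the shut fingers; the grasp point (between the pads) lies 19 mm behind it (r.grasp_offset is the distance from the TCP to the grasp point, in m); x points along the fingers, y is the direction in which the jaws open and shut, and the axes are right-handed (so a half turn about x gives the same grasp; the last joint's range is limited). The gripper opens to 87 mm and grips with 3 to 60 N. Pads are 19 mm wide; open, the fingers measure 117 mm over their backs; the gripper's body (75 mm by 190 mm) begins 51 mm behind the grasp point.
Start: joints at [-1.174, 0.332, -0.065, 1.46, 0.022, 1.35, -0.088], TCP at [0.255, 0.571, 0.223] pointing down, gripper open.
Joint ranges: [-2.6, 2.6], [-0.5, 2.12], [-1.47, 1.34], [0.16, 2.42], [-1.27, 4.41], [0.06, 2.06], [-2.6, 2.6]. Speed limits (rad/s): [2.22, 2.22, 2.79, 2.79, 3.14, 3.14, 3.14].

### API

Orientations are given as a unit quaternion [x, y, z, w].
In Python, from bench import r, vision, close_job gives the robot as it stands. The module is installed in compiled form; this text tells all that it offers.
- The arm moves only by the shell command python3 -m pendant 'ROWS' [OPENING] [FORCE]. ROWS is text: rows parted by semicolons, each of 6 numbers parted by spaces: the shift along the tool's x, y, z in units of 0.25 m (1.0 is 0.25 m), then the turn, a rotation vector about the tool's x, y, z in units of 1.5 rad (1.0 is 1.5 rad). A call has 1 to 8 rows; each row is the pose to reach, as a shift and turn from the pose commanded when the call began, along the tool's axes at that moment; what a row does not reach only later rows make up. A row lasts 1/10 s, in which the tool goes at most 50 mm and 8.59 degrees, less where a joint would pass 70% of its speed; a pose out of reach is approached as far as the arm can. A call with a number of a shift or a turn outside -1 to 1 is refused whole. A call with a gripper value outside its range is refused whole. OPENING is the gripper command: -1 is shut, 1 is fully open, values between are in proportion, set as the call begins (- or left out, the last holds). The fingers move at their own pace and stop on an object; FORCE is the grip in N (left out, the last holds). Time passes only in rows, so rows that repeat a pose let the fingers close. It gives the time, the measured TCP pose, the force and the opening at its end, in the units of the state.
- r.read_state(): the state, without advancing time (a new reading comes with each control period).
- vision.camera(name): name is "side" or "top" or "wrist"; returns (picture, depth): 420x560x3 uint8, blue, green, red; 420x560 float32, m along the optical axis (not along the pixel's ray), 0 where there is no reading.
- vision.get_calibration(name): a dict with "camera_matrix" (3x3 intrinsics, pixels), "rvec" (rotation vector, rad) and "tvec" (3), from world to camera coordinates, as OpenCV has them. Camera axes: x right, y down, z forward; pixel columns grow to the right and rows downward; lengths in m; the calibration is good to about 2 mm. A picture is of the moment at which its call begins: read the wrist's pose just before it. get_calibration takes no time and is no camera call; for the wrist camera it gives the pose at the moment of the call.
- close_job(): hands the job in, once; it reports no verdict.
The state is a dict: "time": time; "joint_positions": joint angles; "joint_vel": joint speeds; "joint_torque": joint torques, N m; "ee_pos": TCP position; "eef_rot": TCP orientation; "ft_force": force on the tool from outside, world axes, zero at the start; "torque": the same for the moment, N m; "width": finger opening in m.
Only numpy, scipy, OpenCV 4.12 (cv2) and the standard library are available. Lean on these libraries where they do the work, as an engineer would, in place of code of your own. Each camera call takes 0.05 s, during which the arm holds its last target. There are 200 camera calls.

### The job

Set the matching wooden lid gently on the white pan (do not drop it) so that it sits level and fully on the rim, then slide the pan by its handle, without lifting or tipping it, through the open front of the low wooden riser until the whole pan and lid are beneath the board and the handle still sticks out at the front. Let go of it, and leave the jar, the brush mug, the bottle and the smaller lid where they are.

Things in the scene. Friction and masses are not known exactly. Their poses are not given: they have to be found in the camera images.
- pan: White round pan, 100 across, 60 tall, wall 4 (mouth 92), with a dark wooden bar handle along its own -x: 16 wide (y), 14 high (38 to 52 above the pan's underside), reaching from the wall to 187 from the pan's axis. About 0.4 kg. Origin: centre of its underside, on the table; z up.
- pan_grip (a point): Point on the centre line of the pan's handle, 165 from the pan's axis (22 from the handle's end) and 45 above the pan's underside; same axes as the pan. Held farther in, a gripper meets the riser's board before the pan is home.
- lid: The pan's lid, the larger of two flat wooden lids: disc 108 across, 5 thick; below it a centring step 84 across, 6 deep, that drops into the pan's mouth; on top a round dark knob 24 across, 30 tall. Origin: centre of the step's underside, z up; disc top at 11, knob from 11 to 41. Seated, its origin is 54 above the pan's, on the same axis. 0.1 kg.
- small_lid: The smaller lid, which belongs to another pot: disc 74 across, step 58 across, otherwise like the lid, same knob. Origin: centre of its underside.
- riser: Low pine bridge, fixed. Board 170 deep (x), 176 wide (y), underside 112, top 126 above the table. Origin: on the table below the board's centre; open front faces its -x, the pan enters along +x. Corner posts 140 apart clear in y; low side rails; back rail's inner face at x = +71, 19 to 41 high; no front rail. Pan and lid are wholly under the board with the pan's axis at x from -31 to +20.
- jar: Closed amber glass jar standing on the riser's board, 60 across, 85 tall. Origin: centre of its underside. To be left alone.
- mug: White ceramic pot, 72 across and 95 tall, with brushes standing in it up to 202. Origin: centre of its underside. To be left alone.
- bottle: Glass bottle with dark cap, 52 across, 100 tall. Origin: centre of its underside. To be left alone.
Mind the look-alikes: they are no part of the job. What is shaped like the pan but orange or yellow is not meant.

How it is judged:
By the outcome, as a careful person would: the job done as asked, in the order asked, and still so for the second after the job is handed in, with the robot touching nothing.
It also fails if it takes over 54 s, if anything falls off the work surface, if the arm or the gripper's body presses on something with over 40 N, if the wrist force passes 120 N, or if a joint passes its speed limit or range.

## Working session

There is one attempt and no reset: what is moved stays moved. The work goes in short steps, Python scripts to look and compute and a shell command to move; the robot and the scene stay as the last step left them, time stands still between calls to the robot, and variables do not carry over. Pictures are saved under pics/ and viewed, about 8 in all and at most 12, crops included, and the job is handed in when it is done.

```bash
mkdir -p pics; cat > h.py <<'E'
import numpy as np, cv2
from bench import r, vision
from scipy.spatial.transform import Rotation as R
def cal(n):
    c=vision.get_calibration(n); K=np.array(c["camera_matrix"]); M=cv2.Rodrigues(np.array(c["rvec"],float))[0]; t=np.array(c["tvec"],float).ravel()
    return K,M,t
def cloud(n):
    c=cal(n); im,d=vision.camera(n); K,M,t=c
    v,u=np.indices(d.shape); p=np.stack([(u-K[0,2])/K[0,0]*d,(v-K[1,2])/K[1,1]*d,d],-1)
    P=(p-t)@M; P[d==0]=np.nan
    return im,P
def project(n,X):
    K,M,t=cal(n); p=(M@np.array(X,float).T).T+t; p=p@K.T; return p[...,:2]/p[...,2:]
def st():
    s=r.read_state(); print('t',round(s["time"],2),'p',np.round(s["ee_pos"],4),'R',np.round(R.from_quat(s["eef_rot"]).as_matrix(),3).tolist(),'F',np.round(s["ft_force"],1),'w',round(s["width"],4)); return s
def rel(target,yaxis=None,xaxis=(0,0,-1)):
    s=r.read_state(); A=R.from_quat(s["eef_rot"]); 
    print('shift',np.round(A.inv().apply(np.array(target)-s["ee_pos"])/.25,4))
    if yaxis is not None:
        x=np.array(xaxis,float);x/=np.linalg.norm(x);y=np.array(yaxis,float);y-=x*(x@y);y/=np.linalg.norm(y)
        for sg in(1,-1):
            B=R.from_matrix(np.stack([x,sg*y,np.cross(x,sg*y)],1)); print('turn',np.round((A.inv()*B).as_rotvec()/1.5,4))
E
python3 - <<'E'
from h import *
st()
for n in("top","side"):
    im,P=cloud(n); np.save(f'{n}_P.npy',P); cv2.imwrite(f'pics/{n}0.png',im); cv2.imwrite(f'{n}_im.png',im)
    K,M,t=cal(n); print(n,-M.T@t,K[0,0])
a=cv2.imread('pics/top0.png');b=cv2.imread('pics/side0.png')
E
```

```text
t 0.0 p [0.2546 0.5704 0.2217] R [[-0.001, 0.408, 0.913], [-0.001, 0.913, -0.408], [-1.0, -0.001, 0.0]] F [ 0.6 -0.2 -0. ] w 0.0867
top [ 0.38012326 -0.00843897  1.24804417] 454.40465756136797
side [-0.2019964  -0.65828974  0.70868418] 380.29548417310343
```

View pics/top0.png

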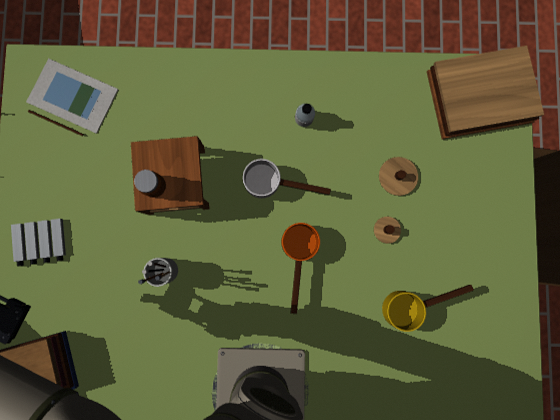

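View pics/side0.png

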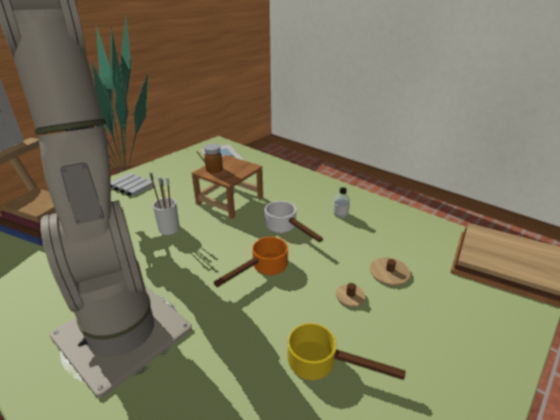

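The top view shows the white pan at (262,178) with its handle to (330,191), the orange pan at (300,242) and the yellow one at (404,310). The larger lid is at (398,176) and the smaller at (388,230). The riser is at (168,175) with the jar on it at (147,182), the mug at (158,270) and the bottle at (305,115). I choose the white pan and the lid at (398,176).

```bash
python3 - <<'E'
from h import *
P=np.load('top_P.npy'); im=cv2.imread('top_im.png')
def near(u,v,rad):
    vv,uu=np.indices(P.shape[:2]); return (np.hypot(uu-u,vv-v)<rad)
Z=P[...,2]
def rep(name,m,fit=True):
    q=P[m]; c,rr=cv2.minEnclosingCircle(q[:,:2].astype(np.float32)); print(name,len(q),'circ',np.round(c,4),'r',round(rr,4),'med',np.round(np.median(q,0),4),'zmax',round(q[:,2].max(),3))
rep('lid disc',near(398,176,30)&(Z>.006)&(Z<.02)); rep('lid knob',near(400,174,30)&(Z>.034))
rep('small disc',near(388,230,20)&(Z>.006)&(Z<.02)); rep('small knob',near(388,230,20)&(Z>.034))
rep('pan rim',near(262,178,26)&(Z>.052)&(Z<.07))
hsv=cv2.cvtColor(im,cv2.COLOR_BGR2HSV)
m=near(310,188,28)&(Z>.044)&(Z<.06); rep('handle',m)
q=P[m][:,:2].astype(np.float32); print('line',cv2.fitLine(q,cv2.DIST_L2,0,.01,.01).ravel())
m=near(168,175,60)&(Z>.118)&(Z<.134); rep('board',m); print(cv2.minAreaRect(P[m][:,:2].astype(np.float32)))
rep('jar',near(147,182,25)&(Z>.19)); rep('mug',near(158,270,25)&(Z>.085)&(Z<.102)); rep('bottle',near(305,110,20)&(Z>.05))
print('table z',np.nanmedian(Z[near(230,240,10)]))
c=im[130:260,120:430]; cv2.imwrite('pics/crop1.png',cv2.resize(c,None,fx=2.5,fy=2.5,interpolation=cv2.INTER_CUBIC))
E
```

```text
lid disc 1079 circ [ 0.591 -0.37 ] r 0.0729 med [ 0.5838 -0.3667  0.0103] zmax 0.02
lid knob 62 circ [ 0.5864 -0.3691] r 0.0119 med [ 0.5865 -0.3683  0.0397] zmax 0.044
small disc 481 circ [ 0.4305 -0.3433] r 0.0459 med [ 0.4365 -0.3351  0.0106] zmax 0.02
small knob 62 circ [ 0.4372 -0.3378] r 0.0125 med [ 0.4383 -0.3379  0.0404] zmax 0.045
pan rim 196 circ [ 0.565  -0.0032] r 0.0609 med [0.5672 0.0048 0.0581] zmax 0.065
handle 296 circ [ 0.5496 -0.114 ] r 0.0638 med [ 0.5449 -0.1129  0.0507] zmax 0.056
line [ 0.18013266  0.98364234  0.5449442  -0.11348584]
board 4075 circ [0.5622 0.2443] r 0.1207 med [0.5736 0.232  0.1244] zmax 0.134
((0.5628799796104431, 0.24433009326457977), (0.17672507464885712, 0.1713103950023651), 6.517634868621826)
jar 438 circ [0.5307 0.2732] r 0.0274 med [0.5294 0.2712 0.2092] zmax 0.215
mug 164 circ [0.3155 0.2633] r 0.0363 med [0.3157 0.2598 0.0928] zmax 0.102
bottle 297 circ [ 0.7452 -0.1076] r 0.0262 med [ 0.7382 -0.1053  0.0713] zmax 0.106
table z -0.0011893702659179807
```

View pics/crop1.png

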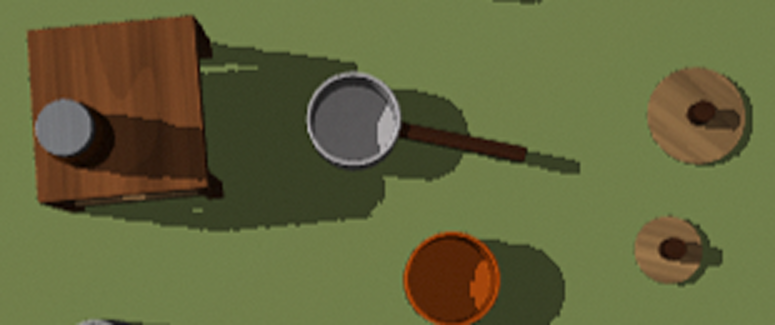

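```bash
python3 - <<'E'
from h import *
im=cv2.imread('top_im.png'); P=np.load('top_P.npy'); Z=P[...,2]
K,M,t=cal('top'); C=-M.T@t
def ray(uv,z):
    uv=np.atleast_2d(uv).astype(float); d=np.c_[(uv[:,0]-K[0,2])/K[0,0],(uv[:,1]-K[1,2])/K[1,1],np.ones(len(uv))]@M
    return C+d*((z-C[2])/d[:,2])[:,None]
hsv=cv2.cvtColor(im,cv2.COLOR_BGR2HSV)
def circ(mask,box,z,name):
    x0,y0,x1,y1=box; m=np.zeros_like(mask); m[y0:y1,x0:x1]=mask[y0:y1,x0:x1]
    c=max(cv2.findContours(m,cv2.RETR_EXTERNAL,cv2.CHAIN_APPROX_NONE)[0],key=cv2.contourArea)
    q=ray(cv2.convexHull(c).reshape(-1,2),z)[:,:2]
    A=np.c_[2*q,np.ones(len(q))]; s=np.linalg.lstsq(A,(q**2).sum(1),rcond=None)[0]
    rr=np.sqrt(s[2]+s[0]**2+s[1]**2); print(name,np.round(s[:2],4),'r',round(rr,4),'resid',np.round(np.abs(np.hypot(*(q-s[:2]).T)-rr).max(),4)); return s[:2]
wood=cv2.inRange(hsv,(5,60,60),(24,255,255))
lid=circ(wood,(370,145,430,205),.011,'lid'); circ(wood,(370,208,410,250),.011,'small')
grey=cv2.inRange(hsv,(0,0,60),(180,50,255))
pan=circ(grey,(235,150,282,205),.06,'pan')
dark=((hsv[...,0]<20)&(hsv[...,1]>60)&(hsv[...,2]<130)).astype(np.uint8)*255
m=np.zeros_like(dark); m[170:205,284:340]=dark[170:205,284:340]
v,u=np.nonzero(m); q=ray(np.c_[u,v],.052)[:,:2]; l=cv2.fitLine(q.astype(np.float32),cv2.DIST_L2,0,.01,.01).ravel(); print('handle',l, 'far', np.hypot(*(q-pan).T).max(), 'axis dist',np.cross(l[:2],pan-l[2:]))
# board, wood contour
b=((Z>.115)&(Z<.135)).astype(np.uint8)*255
m=np.zeros_like(b); m[125:225,120:215]=b[125:225,120:215]; m=cv2.morphologyEx(m,cv2.MORPH_OPEN,np.ones((3,3)))
rows=[(v,np.nonzero(m[v])[0].max()) for v in range(145,203)]
e=ray([(u+.5,v) for v,u in rows],.126)[:,:2]; print('front edge',cv2.fitLine(e.astype(np.float32),cv2.DIST_HUBER,0,.01,.01).ravel())
for nm,f in(('top',lambda c:c.min()),('bot',lambda c:c.max())):
    e=ray([(u,f(np.nonzero(m[:,u])[0])) for u in range(145,195)],.126)[:,:2]; print(nm,cv2.fitLine(e.astype(np.float32),cv2.DIST_HUBER,0,.01,.01).ravel())
print('corners', cv2.boxPoints(cv2.minAreaRect(np.vstack(ray(cv2.findContours(m,0,1)[0][0].reshape(-1,2),.126))[:,:2].astype(np.float32))))
S=np.load('side_P.npy'); q=S[(abs(S[...,0]-.563)<.1)&(abs(S[...,1]-.244)<.1)&(S[...,2]>.015)&(S[...,2]<.1)]
for y in np.arange(.14,.34,.02): k=q[abs(q[:,1]-y)<.01]; print(round(y,2),len(k),np.round(np.histogram(k[:,2],[.015,.045,.07,.1])[0]),k[:,0].min().round(3) if len(k) else '',k[:,0].max().round(3) if len(k) else '')
rel([*lid,.15],[.984,-.18,0])
E
```

```text
lid [ 0.587  -0.3694] r 0.0537 resid 0.0008
small [ 0.4385 -0.338 ] r 0.0368 resid 0.0008
pan [0.568  0.0077] r 0.0504 resid 0.0009
handle [ 0.18528289  0.9826852   0.54566216 -0.11364145] far 0.1862753229563684 axis dist 0.0004855884463975217
front edge [0.9933887  0.11479944 0.52891946 0.15391329]
top [ 0.11251199 -0.9936504   0.6499899   0.2388007 ]
bot [ 0.10978491 -0.9939554   0.47625864  0.2316465 ]
corners [[0.4648677  0.31770438]
 [0.48401916 0.14867309]
 [0.65917623 0.16851857]
 [0.6400248  0.33754987]]
0.14 14 [2 8 4] 0.484 0.497
0.16 191 [66 55 70] 0.482 0.657
0.18 130 [67 25 38] 0.483 0.662
0.2 66 [65  1  0] 0.48 0.656
0.22 69 [67  2  0] 0.479 0.653
0.24 60 [59  1  0] 0.477 0.652
0.26 57 [57  0  0] 0.475 0.65
0.28 37 [36  1  0] 0.472 0.637
0.3 126 [51 34 41] 0.465 0.53
0.32 146 [118  15  13] 0.464 0.589
shift [ 0.2912 -2.8905  2.7462]
turn [8.879e-01 6.000e-04 7.000e-04]
turn [-1.2065e+00 -7.0000e-04  6.0000e-04]<stdin>:20: DeprecationWarning: Arrays of 2-dimensional vectors are deprecated. Use arrays of 3-dimensional vectors instead. (deprecated in NumPy 2.0)
```

The lid, pan and riser sizes all match the description (r 53.7, r 50.4, handle reach 186, board 170x176). Now I lift and travel to above the lid.

```bash
python3 -m pendant '-0.25 0 0 0 0 0;-0.5 0 0 0 0 0;-0.5 0 0 0 0 0;-0.5 -0.96 0.91 0 0 0;-0.5 -0.96 0.91 0 0 0;-0.5 -0.96 0.91 0 0 0;-0.5 -0.96 0.91 0 0 0;-0.5 -0.96 0.91 0 0 0' 1 20; python3 -m pendant '0 -0.96 0.91 0 0 0;0 -0.96 0.91 0 0 0;0 -0.96 0.91 0 0 0;0 -0.96 0.91 0 0 0;0 -0.96 0.91 0 0 0;0 -0.96 0.91 0 0 0;0 -0.96 0.91 0 0 0;0 -0.96 0.91 0 0 0'
python3 - <<'E'
from h import *
st(); rel([.587,-.3694,.15],[.984,-.18,0])
E
```

```text
time: 0.9
ee_pos: [0.3381, 0.3328, 0.3473]
eef_rot: [0.147, 0.692, -0.147, 0.691]
ft_force: [1.5, 0.1, 0.3]
width: 0.087
time: 1.7
ee_pos: [0.4484, 0.0185, 0.3475]
eef_rot: [0.15, 0.691, -0.15, 0.691]
ft_force: [-0.8, 1.0, 0.5]
width: 0.0869
t 1.7 p [0.4484 0.0185 0.3475] R [[0.0, 0.414, 0.91], [-0.0, 0.91, -0.414], [-1.0, -0.0, 0.0]] F [-0.8  1.   0.5] w 0.0869
shift [ 0.7906 -1.1824  1.1471]
turn [ 8.831e-01  2.000e-04 -1.000e-04]
turn [-1.2113e+00  1.0000e-04  2.0000e-04]
```

```bash
python3 -m pendant '0 -1 0.97 0 0 0;0 -1 0.97 0 0 0;0 -1 0.97 0.1 0 0;0 -1 0.97 0.2 0 0;0 -1 0.97 0.3 0 0;0 -1 0.97 0.4 0 0;0 -1 0.97 0.5 0 0;0 -1 0.97 0.6 0 0'; python3 -m pendant '0.3 0 0 0.28 0 0;0.3 0 0 0.28 0 0;0.5 0 0 0.28 0 0;0.5 0 0 0.28 0 0;0.5 0 0 0.28 0 0;0.5 0 0 0.28 0 0'
python3 - <<'E'
from h import *
st(); rel([.587,-.3694,.15],[.984,-.18,0])
E
```

```text
time: 2.5
ee_pos: [0.5662, -0.31, 0.3439]
eef_rot: [0.435, 0.557, -0.439, 0.554]
ft_force: [-0.5, 1.0, -0.2]
width: 0.0869
time: 3.1
ee_pos: [0.5683, -0.3044, 0.2251]
eef_rot: [0.54, 0.456, -0.539, 0.458]
ft_force: [0.7, 0.3, 0.5]
width: 0.087
t 3.1 p [ 0.5683 -0.3044  0.2251] R [[0.003, 0.986, -0.165], [-0.001, -0.165, -0.986], [-1.0, 0.003, 0.001]] F [0.7 0.3 0.5] w 0.087
shift [0.301  0.1157 0.244 ]
turn [ 0.0101  0.0004 -0.0019]
turn [-2.0843e+00  3.0000e-03  6.0000e-04]
```

```bash
python3 -m pendant '0 0.116 0.244 0.01 0 -0.002;0 0.116 0.244 0.01 0 -0.002;0.3 0.116 0.244 0.01 0 -0.002;0.3 0.116 0.244 0.01 0 -0.002;0.3 0.116 0.244 0.01 0 -0.002;0.3 0.116 0.244 0.01 0 -0.002'
python3 - <<'E'
from h import *
st(); im,P=cloud('wrist'); cv2.imwrite('pics/w1.png',im); np.save('w1.npy',P)
m=(abs(P[...,2]-.0405)<.004)&(np.hypot(P[...,0]-.587,P[...,1]+.37)<.04); q=P[m]; print(len(q), q.mean(0) if len(q) else '', cv2.minEnclosingCircle(q[:,:2].astype(np.float32)) if len(q) else '')
rel([.587,-.3694,.016],[.984,-.18,0]); print(project('wrist',[[.587,-.3694,.041],[.587,-.3694,.011]]))
E
```

```text
time: 3.7
ee_pos: [0.5865, -0.3696, 0.1501]
eef_rot: [-0.543, -0.452, 0.544, -0.452]
ft_force: [-0.2, -0.4, 0.5]
width: 0.0872
t 3.7 p [ 0.5865 -0.3696  0.1501] R [[-0.001, 0.983, -0.182], [-0.001, -0.182, -0.983], [-1.0, -0.001, 0.001]] F [-0.2 -0.4  0.5] w 0.0872
624 [ 0.58894602 -0.36696892  0.0401423 ] ((0.5889949798583984, -0.36733394861221313), 0.011981673538684845)
shift [ 5.388e-01  3.000e-04 -2.600e-03]
turn [-0.0013  0.0008 -0.0003]
turn [ 2.0931e+00 -5.0000e-04 -1.2000e-03]
[[277.71845555 207.66718886]
 [277.69695957 199.0072857 ]]
```

View pics/w1.png

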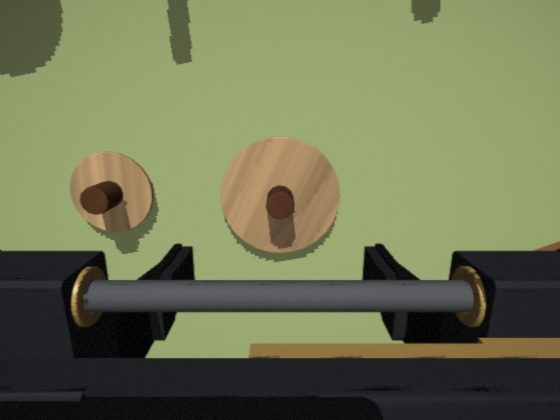

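The wrist view shows the larger lid centred between the fingers, knob at (280,203). The small lid is at left (110,192). The two views agree within about 2 mm, so I go down and grip.

```bash
python3 -m pendant '0.2 0.005 -0.006 0 0 0;0.35 0.005 -0.006 0 0 0;0.45 0.005 -0.006 0 0 0;0.5 0.005 -0.006 0 0 0;0.536 0.005 -0.006 0 0 0;0.536 0.005 -0.006 0 0 0;0.536 0.005 -0.006 0 0 0'; python3 -m pendant '0 0 0 0 0 0;0 0 0 0 0 0;0 0 0 0 0 0;0 0 0 0 0 0;0 0 0 0 0 0;0 0 0 0 0 0;0 0 0 0 0 0' -1 20; python3 -m pendant '0 0 0 0 0 0;0 0 0 0 0 0;-0.04 0 0 0 0 0;-0.08 0 0 0 0 0;-0.16 0 0 0 0 0;-0.3 0 0 0 0 0;-0.48 0 0 0 0 0;-0.48 0 0 0 0 0'
python3 - <<'E'
from h import *
s=st(); im,P=cloud('wrist'); cv2.imwrite('pics/w2.png',im); np.save('w2.npy',P)
b,P2=cloud('side'); cv2.imwrite('pics/s2.png',b[150:350,250:450])
p=s["ee_pos"]; q=P[(np.hypot(P[...,0]-p[0],P[...,1]-p[1])<.07)&(abs(P[...,2]-p[2])<.03)]
q=q[np.abs(q[:,2]-np.median(q[:,2]))<.008]
A=np.c_[q[:,:2]-p[:2],np.ones(len(q))]; s_=np.linalg.lstsq(A,q[:,2],rcond=None)[0]; print(len(q),s_,'disc top rel TCP',s_[2]-p[2])
rel([.568,.0077,.15],[.984,-.18,0])
E
```

```text
time: 4.45
ee_pos: [0.5876, -0.3684, 0.0153]
eef_rot: [-0.543, -0.452, 0.544, -0.452]
ft_force: [-0.9, -1.3, 0.7]
width: 0.0872
time: 5.15
ee_pos: [0.5867, -0.3677, 0.0134]
eef_rot: [-0.543, -0.453, 0.545, -0.451]
ft_force: [-0.2, -0.6, 0.9]
width: 0.0387
time: 5.95
ee_pos: [0.5891, -0.3703, 0.1412]
eef_rot: [0.544, 0.449, -0.543, 0.454]
ft_force: [1.3, -1.2, -1.0]
width: 0.0234
t 5.95 p [ 0.5891 -0.3703  0.1412] R [[0.005, 0.983, -0.183], [-0.005, -0.183, -0.983], [-1.0, 0.006, 0.004]] F [ 1.3 -1.2 -1. ] w 0.0234
17252 [ 0.00809643 -0.00753754  0.13818904] disc top rel TCP -0.0030033694532787536
shift [-0.059  -0.3525 -1.4641]
turn [-0.0021  0.0004  0.0001]
turn [ 2.0923e+00  2.0000e-04 -6.0000e-04]
```

View pics/w2.png

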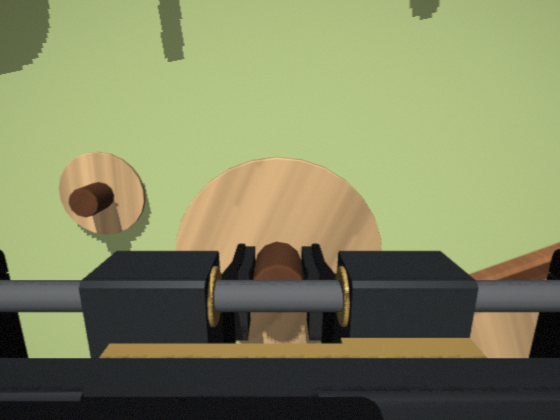

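Lid is held (width 23.4 mm) and level within 0.6°. Now I carry it over the pan.

```bash
python3 -m pendant '-0.06 -0.1 -0.2 0 0 0;-0.06 -0.2 -0.4 0 0 0;-0.06 -0.25 -0.6 0 0 0;-0.06 -0.3 -0.8 0 0 0;-0.06 -0.35 -0.95 0 0 0;-0.06 -0.35 -1 0 0 0;-0.06 -0.35 -1 0 0 0;-0.06 -0.35 -1 0 0 0'; python3 -m pendant '0 0 -0.2 0 0 0;0 0 -0.36 0 0 0;0 0 -0.44 0 0 0;0 0 -0.467 0 0 0;0 0 -0.467 0 0 0;0 0 -0.467 0 0 0;0 0 -0.467 0 0 0'
python3 - <<'E'
from h import *
st(); rel([.5682,.0088,.085],[.9827,-.1853,0])
E
```

```text
time: 6.85
ee_pos: [0.5464, -0.1061, 0.1483]
eef_rot: [-0.543, -0.453, 0.545, -0.451]
ft_force: [-1.3, -0.3, -1.6]
width: 0.0236
time: 7.55
ee_pos: [0.568, 0.0065, 0.1489]
eef_rot: [-0.544, -0.452, 0.545, -0.45]
ft_force: [-0.6, -0.1, -1.2]
width: 0.0232
t 7.55 p [0.568  0.0065 0.1489] R [[-0.003, 0.983, -0.186], [0.0, -0.186, -0.983], [-1.0, -0.003, 0.0]] F [-0.6 -0.1 -1.2] w 0.0232
shift [ 0.2555 -0.0003 -0.0093]
turn [-0.0005  0.0002  0.0019]
turn [ 2.0939e+00  3.0000e-03 -4.0000e-04]
```

```bash
python3 -m pendant '0.1 0 -0.009 0 0 0;0.2 0 -0.009 0 0 0;0.25 0 -0.009 0 0 0;0.25 0 -0.009 0 0 0;0.25 0 -0.009 0 0 0'
python3 - <<'E'
from h import *
s=st(); im,P=cloud('side'); np.save('s3.npy',P); cv2.imwrite('s3f.png',im)
w,PW=cloud('wrist'); np.save('w3.npy',PW); cv2.imwrite('w3f.png',w)
c=cv2.resize(im[150:270,220:360],None,fx=4,fy=4,interpolation=cv2.INTER_CUBIC); cv2.imwrite('pics/s3.png',c)
p=s["ee_pos"]
for nm,Q in(('side',P),('wrist',PW)):
    q=Q[(np.hypot(Q[...,0]-p[0],Q[...,1]-p[1])<.062)&(abs(Q[...,2]-(p[2]-.003))<.004)]
    h=cv2.convexHull(q[:,:2].astype(np.float32)).reshape(-1,2)
    from scipy.optimize import least_squares
    k=least_squares(lambda c:np.hypot(*(h-c).T)-.054,p[:2],loss='soft_l1',f_scale=.001); print(nm,len(q),'lid centre',np.round(k.x,4),'-tcp',np.round(k.x-p[:2],4),np.round(np.abs(k.fun).max(),4))
E
```

```text
time: 8.05
ee_pos: [0.5688, 0.0102, 0.087]
eef_rot: [-0.544, -0.452, 0.545, -0.451]
ft_force: [0.2, 0.2, -0.9]
width: 0.0233
t 8.05 p [0.5688 0.0102 0.087 ] R [[-0.002, 0.983, -0.184], [0.0, -0.184, -0.983], [-1.0, -0.002, 0.0]] F [ 0.2  0.2 -0.9] w 0.0233
side 370 lid centre [0.5688 0.0088] -tcp [-0.     -0.0015] 0.0035
wrist 16939 lid centre [0.5696 0.0107] -tcp [0.0008 0.0004] 0.004
```

View pics/s3.png

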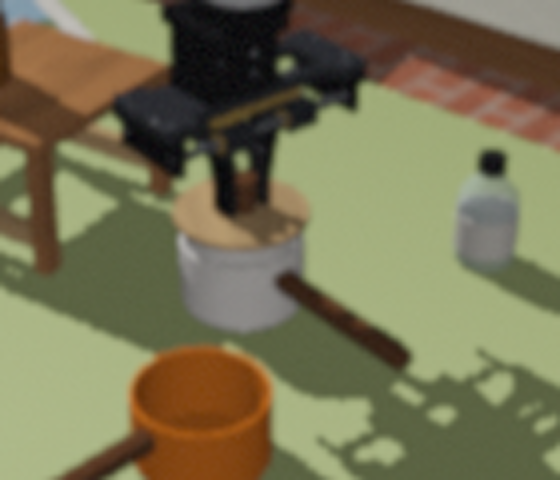

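Side view shows the lid centred above the pan, disc at (240,215) over the rim at (240,235), level. Lower slowly.

```bash
python3 -m pendant '0.015 0 0.004 0 0 0;0.03 0 0.004 0 0 0;0.045 0 0.004 0 0 0;0.055 0 0.004 0 0 0;0.062 0 0.004 0 0 0;0.068 0 0.004 0 0 0;0.068 0 0.004 0 0 0;0.068 0 0.004 0 0 0'
```

```text
time: 8.95
ee_pos: [0.5683, 0.01, 0.0693]
eef_rot: [-0.543, -0.453, 0.544, -0.451]
ft_force: [0.7, 0.5, -0.5]
width: 0.0233
```

```bash
python3 -m pendant '0.004 0 0 0 0 0;0.004 0 0 0 0 0;0.004 0 0 0 0 0'; python3 -m pendant '0.004 0 0 0 0 0;0.004 0 0 0 0 0;0.004 0 0 0 0 0'
python3 - <<'E'
from h import *
s=st(); im,P=cloud('wrist'); p=s["ee_pos"]
q=P[(np.hypot(P[...,0]-p[0],P[...,1]-p[1])<.056)&(abs(P[...,2]-.067)<.012)]
A=np.c_[q[:,:2]-p[:2],np.ones(len(q))]; print(len(q),np.linalg.lstsq(A,q[:,2],rcond=None)[0],np.median(q[:,2]))
E
```

```text
time: 9.25
ee_pos: [0.5682, 0.0101, 0.0683]
eef_rot: [-0.543, -0.453, 0.545, -0.451]
ft_force: [0.3, -0.1, -1.1]
width: 0.0237
time: 9.55
ee_pos: [0.5683, 0.0101, 0.0674]
eef_rot: [-0.543, -0.453, 0.544, -0.451]
ft_force: [-1.2, 0.6, 0.6]
width: 0.0237
t 9.55 p [0.5683 0.0101 0.0674] R [[-0.003, 0.983, -0.183], [0.001, -0.183, -0.983], [-1.0, -0.003, -0.0]] F [-1.2  0.6  0.6] w 0.0237
17693 [ 0.00011855 -0.0077676   0.06489943] 0.06437555022119795
```

```bash
python3 -m pendant '0.004 0 0 0 0 0;0.004 0 0 0 0 0;0.004 0 0 0 0 0'; python3 -m pendant '0.004 0 0 0 0 0;0.004 0 0 0 0 0;0.004 0 0 0 0 0'
```

```text
time: 9.9
ee_pos: [0.5684, 0.0101, 0.0673]
eef_rot: [-0.543, -0.453, 0.544, -0.451]
ft_force: [-5.5, 0.6, 14.5]
width: 0.0238
time: 10.2
ee_pos: [0.5684, 0.0101, 0.067]
eef_rot: [-0.544, -0.453, 0.544, -0.451]
ft_force: [-10.0, 1.7, 23.6]
width: 0.0234
```

Contact at the seated height. I relieve the pressure, open and back off.

```bash
python3 -m pendant '-0.006 0 0 0 0 0;-0.006 0 0 0 0 0;-0.006 0 0 0 0 0'; python3 -m pendant '0 0 0 0 0 0;0 0 0 0 0 0;0 0 0 0 0 0;0 0 0 0 0 0;0 0 0 0 0 0;0 0 0 0 0 0' 0.2; python3 -m pendant '-0.1 0 0 0 0 0;-0.25 0 0 0 0 0;-0.4 0 0 0 0 0;-0.4 0 0 0 0 0;-0.4 0 0.4 0 0 0;-0.4 0 0.65 0 0 0;-0.4 0 0.7 0 0 0;-0.4 0 0.7 0 0 0'
python3 - <<'E'
from h import *
s=st(); im,P=cloud('side'); T,PT=cloud('top')
cv2.imwrite('pics/s4.png',np.vstack([cv2.resize(im[170:260,230:350],None,fx=3.3,fy=3.3),cv2.resize(T[145:235,235:355],None,fx=3.3,fy=3.3)]))
q=PT[(np.hypot(PT[...,0]-.568,PT[...,1]-.008)<.049)&(abs(PT[...,2]-.065)<.012)]
A=np.c_[q[:,:2]-[.568,.008],np.ones(len(q))]; print('disc plane',len(q),np.linalg.lstsq(A,q[:,2],rcond=None)[0])
k=PT[(np.hypot(PT[...,0]-.568,PT[...,1]-.008)<.03)&(PT[...,2]>.088)]; print('knob',len(k),np.median(k,0) if len(k) else '')
E
```

```text
time: 10.5
ee_pos: [0.5684, 0.0101, 0.0671]
eef_rot: [-0.543, -0.453, 0.544, -0.451]
ft_force: [-2.1, -0.1, 7.2]
width: 0.0234
time: 11.1
ee_pos: [0.5682, 0.01, 0.0667]
eef_rot: [-0.543, -0.453, 0.544, -0.451]
ft_force: [0.5, 0.9, -0.6]
width: 0.0516
time: 11.9
ee_pos: [0.5347, -0.1667, 0.1668]
eef_rot: [-0.544, -0.451, 0.546, -0.45]
ft_force: [0.7, -0.0, -0.6]
width: 0.0524
t 11.9 p [ 0.5347 -0.1667  0.1668] R [[-0.003, 0.982, -0.188], [-0.0, -0.188, -0.982], [-1.0, -0.003, 0.001]] F [ 0.7 -0.  -0.6] w 0.0524
disc plane 1000 [-0.00316495  0.00020304  0.06363949]
knob 66 [0.56711163 0.00840251 0.09330841]
```

View pics/s4.png

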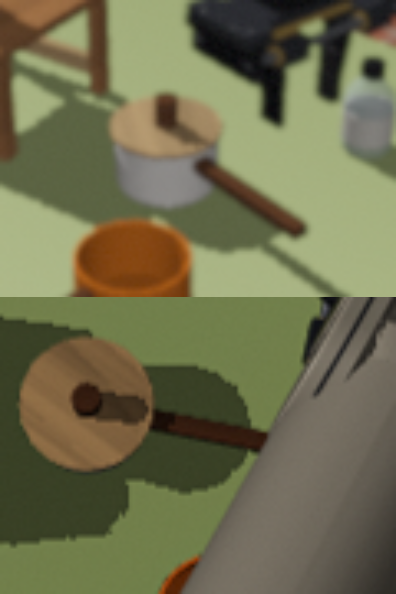

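The lid is seated: disc top is level within 0.2° at 64–65 mm and the knob is on the pan's axis. Next is the handle.

```bash
python3 - <<'E'
from h import *
st(); rel([.5373,-.1544,.026],[.9827,-.1853,0])
im,P=cloud('wrist'); q=P[(abs(P[...,2]-.052)<.006)&(P[...,1]<-.06)&(abs(P[...,0]-.545)<.05)]; 
print(len(q),cv2.fitLine(q[:,:2].astype(np.float32),cv2.DIST_HUBER,0,.01,.01).ravel(),q[:,1].min())
E
```

```text
t 12.0 p [ 0.5348 -0.1668  0.1667] R [[-0.003, 0.982, -0.19], [-0.001, -0.19, -0.982], [-1.0, -0.003, 0.001]] F [ 0.1 -0.1 -0.7] w 0.0523
shift [ 0.5629  0.0021 -0.0511]
turn [-0.003   0.0007  0.0018]
turn [ 2.0914e+00  2.8000e-03 -1.1000e-03]
2933 [ 0.18162234  0.98336834  0.54717636 -0.11339757] -0.174604347274618
```

```bash
python3 -m pendant '0.15 0.006 -0.051 0 0 0;0.3 0.006 -0.051 0 0 0;0.42 0.006 -0.051 0 0 0;0.5 0.006 -0.051 0 0 0;0.563 0.006 -0.051 0 0 0;0.563 0.006 -0.051 0 0 0;0.563 0.006 -0.051 0 0 0'; python3 -m pendant '0 0 0 0 0 0;0 0 0 0 0 0;0 0 0 0 0 0;0 0 0 0 0 0;0 0 0 0 0 0;0 0 0 0 0 0;0 0 0 0 0 0;0 0 0 0 0 0' -1 30
python3 - <<'E'
from h import *
s=st()
im,P=cloud('side'); cv2.imwrite('pics/s5.png',cv2.resize(im[150:270,170:370],None,fx=3.5,fy=3.5))
A=R.from_quat(s["eef_rot"]).as_matrix(); g=s["ee_pos"][:2]; d=-A[:2,2]/np.linalg.norm(A[:2,2])
print('pan axis est',g+.165*d,'dir',d)
E
```

```text
time: 12.75
ee_pos: [0.5403, -0.1494, 0.0265]
eef_rot: [-0.543, -0.453, 0.544, -0.451]
ft_force: [0.0, -0.1, 0.9]
width: 0.0522
time: 13.55
ee_pos: [0.5399, -0.1497, 0.0261]
eef_rot: [-0.543, -0.453, 0.544, -0.451]
ft_force: [-0.5, -0.4, 1.2]
width: 0.0158
t 13.55 p [ 0.5399 -0.1497  0.0261] R [[-0.003, 0.983, -0.183], [0.001, -0.183, -0.983], [-1.0, -0.003, -0.0]] F [-0.5 -0.4  1.2] w 0.0158
pan axis est [0.57010922 0.01253428] dir [0.1828547  0.98313995]
```

View pics/s5.png

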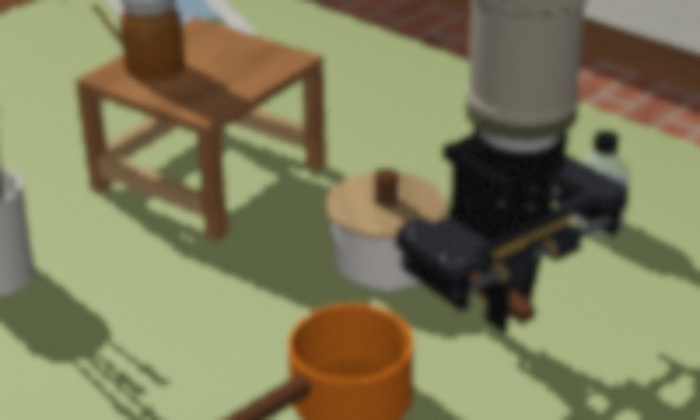

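Handle gripped, about 160 mm from the axis. I now bring the pan in line with the riser, sliding slowly.

```bash
python3 -m pendant '0 0.005 -0.01 -0.005 0 0;0 0.015 -0.03 -0.015 0 0;0 0.028 -0.05 -0.03 0 0;0 0.042 -0.075 -0.045 0 0;0 0.056 -0.1 -0.06 0 0;0 0.07 -0.125 -0.075 0 0;0 0.082 -0.145 -0.09 0 0;0 0.09 -0.16 -0.1 0 0'
python3 - <<'E'
from h import *
s=st(); rel([.5984,-.0799,.0261],[.9937,.112,0])
E
```

```text
time: 14.4
ee_pos: [0.5698, -0.1141, 0.026]
eef_rot: [-0.507, -0.493, 0.509, -0.491]
ft_force: [-0.7, -4.4, 2.8]
width: 0.0162
t 14.4 p [ 0.5698 -0.1141  0.026 ] R [[-0.003, 0.999, -0.032], [0.0, -0.032, -0.999], [-1.0, -0.003, -0.0]] F [-0.7 -4.4  2.8] w 0.0162
shift [-0.0006  0.11   -0.1404]
turn [-0.0961 -0.0004  0.0018]
turn [1.9983e+00 2.7000e-03 5.0000e-04]
```

```bash
python3 -m pendant '0 0.012 -0.015 -0.01 0 0;0 0.028 -0.035 -0.025 0 0;0 0.045 -0.055 -0.04 0 0;0 0.06 -0.075 -0.055 0 0;0 0.075 -0.095 -0.07 0 0;0 0.09 -0.115 -0.085 0 0;0 0.105 -0.13 -0.096 0 0;0 0.11 -0.14 -0.096 0 0'
python3 - <<'E'
from h import *
s=st(); T,P=cloud('top'); cv2.imwrite('pics/t6.png',cv2.resize(T[120:240,120:340],None,fx=3,fy=3))
q=P[(abs(P[...,2]-.064)<.005)&(np.hypot(P[...,0]-.58,P[...,1]-.079)<.075)]
print(len(q),cv2.minEnclosingCircle(q[:,:2].astype(np.float32)))
k=P[(abs(P[...,2]-.0935)<.004)&(np.hypot(P[...,0]-.58,P[...,1]-.079)<.05)]; print('knob',len(k),k.mean(0) if len(k) else '')
rel([.5806,.0781,.0261],[.9937,.112,0])
E
```

```text
time: 15.2
ee_pos: [0.5982, -0.0798, 0.0258]
eef_rot: [0.471, 0.528, -0.472, 0.526]
ft_force: [-1.9, -3.7, 3.3]
width: 0.0156
t 15.2 p [ 0.5982 -0.0798  0.0258] R [[-0.003, 0.994, 0.111], [0.001, 0.111, -0.994], [-1.0, -0.003, -0.001]] F [-1.9 -3.7  3.3] w 0.0156
1167 ((0.5767943859100342, 0.07935595512390137), 0.054006122052669525)
knob 59 [0.57647993 0.07857465 0.0937971 ]
shift [-7.000e-04 -1.000e-04 -6.342e-01]
turn [-0.0009 -0.001   0.0022]
turn [2.0935e+00 3.4000e-03 1.5000e-03]
```

View pics/t6.png

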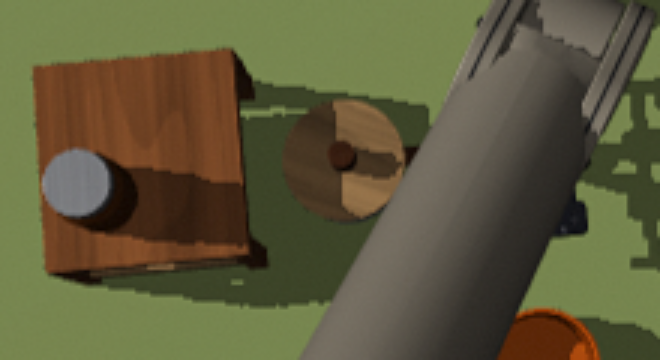

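The lid is still seated (knob at pixel (342,156)) and the pan is facing the riser's open front, 4 mm to one side. I correct that while sliding in.

```bash
python3 -m pendant '0 0.005 -0.015 0 0 0;0 0.01 -0.045 0 0 0;0 0.014 -0.08 0 0 0;0 0.015 -0.12 0 0 0;0 0.015 -0.16 0 0 0;0 0.015 -0.2 0 0 0;0 0.015 -0.23 0 0 0;0 0.015 -0.25 0 0 0'
python3 - <<'E'
from h import *
s=st(); T,P=cloud('top'); W,PW=cloud('wrist')
O=np.array([.562,.2431]);d=np.array([-.112,.9937]);n=np.array([.9937,.112])
for nm,Q in(('top',P),('wrist',PW)):
    k=Q[(abs(Q[...,2]-.094)<.004)&(np.hypot(Q[...,0]-.577,Q[...,1]-.14)<.05)]
    if len(k): c=np.array(cv2.minEnclosingCircle(k[:,:2].astype(np.float32))[0]); print(nm,len(k),c,'riser x,lat',(c-O)@d,(c-O)@n)
rel([.5806,.0781,.0261],[.9937,.112,0])
E
```

```text
time: 16.05
ee_pos: [0.5948, -0.0169, 0.0259]
eef_rot: [0.471, 0.528, -0.472, 0.526]
ft_force: [0.3, -5.0, 2.9]
width: 0.0155
t 16.05 p [ 0.5948 -0.0169  0.0259] R [[-0.003, 0.994, 0.11], [0.001, 0.11, -0.994], [-1.0, -0.003, -0.001]] F [ 0.3 -5.   2.9] w 0.0155
top 63 [0.57471842 0.1423374 ] riser x,lat -0.10155226142111541 0.0013528781529902852
shift [-3.000e-04 -1.430e-02 -3.813e-01]
turn [-0.0006 -0.0015  0.002 ]
turn [2.0938 0.0032 0.0023]
```

```bash
python3 -m pendant '0 0 -0.015 0 0 0;0 0 -0.045 0 0 0;0 0 -0.08 0 0 0;0 0 -0.12 0 0 0;0 0 -0.16 0 0 0;0 0 -0.19 0 0 0;0 0 -0.21 0 0 0;0 0 -0.22 0 0 0'; python3 -m pendant '0 0 -0.015 0 0 0;0 0 -0.045 0 0 0;0 0 -0.075 0 0 0;0 0 -0.105 0 0 0;0 0 -0.13 0 0 0;0 0 -0.145 0 0 0;0 0 -0.155 0 0 0;0 0 -0.155 0 0 0'
python3 - <<'E'
from h import *
s=st(); im,P=cloud('side'); cv2.imwrite('pics/s7.png',cv2.resize(im[140:240,170:330],None,fx=4.5,fy=4.5,interpolation=cv2.INTER_CUBIC))
O=np.array([.562,.2431]);d=np.array([-.112,.9937]);n=np.array([.9937,.112])
z=R.from_quat(s["eef_rot"]).as_matrix()[:2,2]; c=s["ee_pos"][:2]-.160*z; print('pan est riser x,lat',(c-O)@d,(c-O)@n)
E
```

```text
time: 16.95
ee_pos: [0.5887, 0.0372, 0.026]
eef_rot: [0.471, 0.528, -0.472, 0.526]
ft_force: [1.1, -4.6, 3.6]
width: 0.0158
time: 17.75
ee_pos: [0.5844, 0.0759, 0.0259]
eef_rot: [0.471, 0.528, -0.472, 0.526]
ft_force: [0.7, -1.7, 2.2]
width: 0.0155
t 17.75 p [0.5844 0.0759 0.0259] R [[-0.003, 0.994, 0.11], [0.001, 0.11, -0.994], [-1.0, -0.003, -0.001]] F [ 0.7 -1.7  2.2] w 0.0155
pan est riser x,lat -0.008631906511053862 0.0038565424422612464
```

View pics/s7.png

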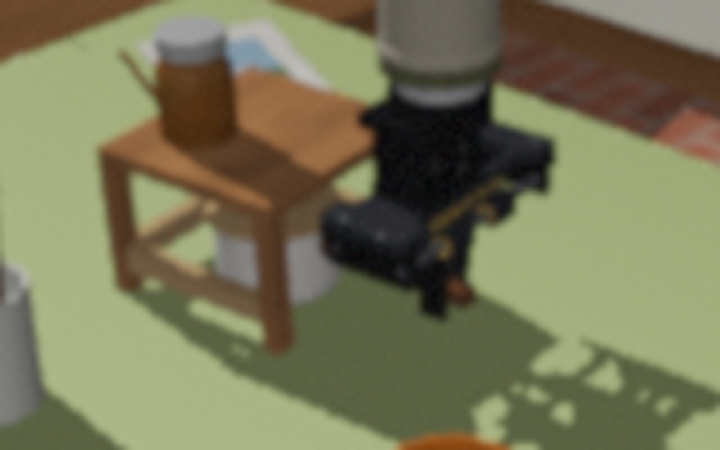

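The pan is under the board, all posts clear. Release and withdraw.

```bash
python3 -m pendant '0 0 0 0 0 0;0 0 0 0 0 0;0 0 0 0 0 0;0 0 0 0 0 0;0 0 0 0 0 0;0 0 0 0 0 0;0 0 0 0 0 0' 0.2; python3 -m pendant '-0.05 0 0 0 0 0;-0.12 0 0 0 0 0;-0.25 0 0.1 0 0 0;-0.4 0 0.3 0 0 0;-0.6 0 0.5 0 0 0;-0.7 0 0.8 0 0 0;-0.7 0 1 0 0 0;-0.7 0 1 0 0 0'; python3 -m pendant '0 0 0.2 0 0 0;0 0 0.4 0 0 0;0 0 0.4 0 0 0;0 0 0.4 0 0 0;0 0 0.4 0 0 0'
python3 - <<'E'
from h import *
s=st(); im,P=cloud('side'); T,PT=cloud('top'); cv2.imwrite('pics/f.png',np.hstack([cv2.resize(im[130:250,140:330],(570,360)),cv2.resize(T[120:300,120:230],(220,360))]))
O=np.array([.562,.2431]);d=np.array([-.112,.9937]);n=np.array([.9937,.112])
q=PT[(abs(PT[...,2]-.051)<.005)&(PT[...,1]<.15)&(PT[...,1]>0)&(abs(PT[...,0]-.58)<.05)]; h=q[:,:2]-O
print('handle riser x range',(h@d).min(),(h@d).max(),'axis x est',(h@d).min()+.187,cv2.fitLine(np.c_[h@d,h@n].astype(np.float32),cv2.DIST_HUBER,0,.01,.01).ravel())
L=P[(abs((P[...,:2]-O)@d)<.08)&(abs((P[...,:2]-O)@n)<.068)&(P[...,2]>.05)&(P[...,2]<.105)]; L2=(L[:,:2]-O)
print('inside pts x,lat,z',len(L),np.c_[L2@d,L2@n,L[:,2]].min(0),np.c_[L2@d,L2@n,L[:,2]].max(0))
g=PT[(PT[...,2]>.195)&(np.hypot(PT[...,0]-.53,PT[...,1]-.272)<.04)]; print('jar',cv2.minEnclosingCircle(g[:,:2].astype(np.float32)))
E
```

```text
time: 18.5
ee_pos: [0.5846, 0.0753, 0.026]
eef_rot: [0.471, 0.528, -0.472, 0.526]
ft_force: [-0.5, 1.4, 0.7]
width: 0.0514
time: 19.3
ee_pos: [0.6121, -0.1682, 0.2021]
eef_rot: [0.472, 0.527, -0.471, 0.527]
ft_force: [0.8, 0.5, -0.7]
width: 0.052
time: 19.8
ee_pos: [0.6232, -0.2647, 0.1999]
eef_rot: [0.471, 0.528, -0.472, 0.526]
ft_force: [0.7, -0.3, 0.5]
width: 0.052
t 19.8 p [ 0.6232 -0.2647  0.1999] R [[-0.002, 0.994, 0.111], [0.001, 0.111, -0.994], [-1.0, -0.002, -0.001]] F [ 0.7 -0.3  0.5] w 0.052
handle riser x range -0.19444465997814211 -0.09417892091450598 axis x est -0.007444659978142115 [ 0.9999945   0.00331939 -0.14455125  0.00179919]
inside pts x,lat,z 225 [-0.07814058 -0.06755497  0.05007663] [0.07307346 0.05177164 0.07699947]
jar ((0.5304193496704102, 0.27249833941459656), 0.027185246348381042)
```

View pics/f.png

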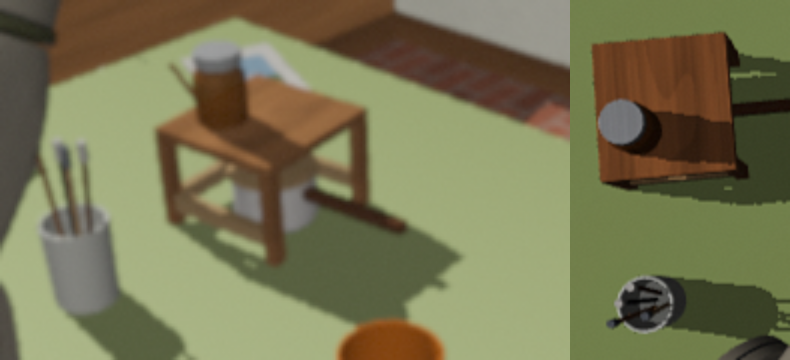

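The final view shows the pan and lid under the board, the handle protruding at (350,210), and the jar and mug in place.

```bash
python3 -c "from bench import close_job; print(close_job())"
```

```text
the job is handed in; nothing more can be done
None
```

The larger lid is on the white pan, and the pan is under the riser with its handle sticking out at the front. I let go, drew the arm clear and handed the job in at about 20 s of the 54 s allowed.

- **Lid:** I lowered it in 1 mm steps until it touched. The force reached about 24 N and I eased it off before opening the gripper. Before the slide, the disc measured level within 0.2° with its top at about 64–65 mm, and the knob was within 1 mm of the pan's axis.
- **Slide:** The pan stayed on the table, with tool height steady within 0.3 mm and push forces of about 5 N. The pan's axis ended at riser x ≈ -7 mm (allowed -31 to +20) and about 2 mm off the riser's centre line.
- **Other things:** The jar measured within 1 mm of where it started. The mug looks undisturbed in the last picture. I did not re-measure the bottle or the smaller lid at the end, but the arm never touched them.
- **Weaker checks:** The lid could not be measured cleanly under the board, so that it is still seated there rests on the side picture. The wrist and top cameras disagreed by about 2–3 mm on the lid's position. My estimate of the pan's sideways offset from the tool pose was 4 mm, against 2 mm from the camera.

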